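# Drive the worn steel dowel out of the drilling jig

## Robot

A 6-joint arm with a two-finger parallel gripper is mounted at the origin on the work surface. World frame = base frame: x ahead of the robot, y to its left, z up, the work surface at z = 0. Lengths are in mm, angles in rad, forces in N, time in s.
With the tool pointing down it reaches from about 300 to 775 mm from the base axis. Payload 14.6 kg.
Tool frame: the origin (TCP) lies at the very end of the fingers, on their centre line; the grasp point (between the pads) lies 19 mm behind it (grip_point_offset is the distance from the TCP to the grasp point, in mm); z points along the fingers, y is the line along which they close (so a half turn about z gives the same grasp; the last joint's range is limited). The gripper opens to 94 mm and grips with 3 to 60 N. Pads are 16 mm wide; open, the fingers measure 119 mm over their backs; the gripper's body (75 mm by 177 mm) begins 78 mm behind the grasp point.
Start: joints at [-1.309, 0.3, 1.521, -0, 1.321, -0.067], TCP at [177.592, -520.529, 168.746] pointing down, gripper open.
Joint ranges: [-3.03, 3.03], [-0.79, 2.21], [0.23, 2.52], [-1.04, 4.18], [0, 3.07], [-2.55, 2.55]. Speed limits (rad/s): [2.22, 2.22, 2.57, 3.14, 3.14, 3.14].

## Interface

Orientations are given as [roll, pitch, yaw] about the fixed x, y, z axes, in that order (R = Rz(yaw) Ry(pitch) Rx(roll)).
In Python, from cell import read_state, camera, camera_info, sign_off, grip_point_offset gives the robot as it stands.
- The arm moves only by the shell command python3 -m handwheel 'ROWS' [FORCE]. ROWS is text: rows parted by semicolons, each of 5 numbers parted by spaces: the shift along the world's x, y, z in units of 40 mm (1.0 is 40 mm), then the turn about the world's z in units of 5 degrees (1.0 is 5 degrees), then the closure, from 0 (fully open) to 1 (shut). In form: dx dy dz yaw gripper; .... A call has 1 to 12 rows; each row shifts and turns the commanded pose from where the row before left it; what a row does not reach is not made up. A row lasts 1/12 s, in which the tool goes at most 41.7 mm and 7.16 degrees, less where a joint would pass 70% of its speed; a pose out of reach is approached as far as the arm can. A call is refused whole if a number of a shift passes 1 or a number of a turn 1, either way. A call with a gripper value outside its range is refused whole. The fingers move at their own pace and stop on an object; FORCE is the grip in N (left out, the last holds). Time passes only in rows, so rows that do not move let the fingers close. It gives the time, the measured TCP pose, the force, the opening and the grip force at its end, in the units of the state.
- read_state(): the state, without advancing time (a new reading comes with each control period).
- camera(name): name is "scene" or "side" or "wrist"; returns (picture, depth): 400x640x3 uint8, red, green, blue; 400x640 float32, mm along the optical axis (not along the pixel's ray), 0 where there is no reading.
- camera_info(name): a dict with "intrinsics" (3x3 intrinsics, pixels), "world_from_camera" (4x4, takes a point from camera to world coordinates). Camera axes: x right, y down, z forward; pixel columns grow to the right and rows downward; lengths in mm; the calibration is good to about 2 mm. The wrist camera is an equidistant fisheye: a pixel r from the principal point sees the ray r / f radians off the axis. A picture is of the moment at which its call begins: read the wrist's pose just before it. camera_info takes no time and is no camera call; for the wrist camera it gives the pose at the moment of the call.
- sign_off(): hands the job in; it is judged then, once.
The state is a dict: "clock": time; "joints": joint angles; "qd": joint speeds; "effort": joint torques, N m; "eef_pos": TCP position; "eef_rot": TCP orientation; "wrist_force": force on the tool from outside, world axes, zero at the start; "moment": the same for the moment, N m; "finger_gap": finger opening in mm; "finger_force": force on a finger pad.
Only numpy, scipy, OpenCV 4.12 (cv2) and the standard library are available. Lean on these libraries where they do the work, as an engineer would, in place of code of your own. Each camera call takes 0.05 s, during which the arm holds its last target. There are 200 camera calls.

## Task

A worn steel dowel is stuck inside the bore of the aluminium drilling jig. Take the steel drift out of its wooden holder, push the dowel down through the bore with it until the dowel drops into the tray below and the drift's collar sits firmly on the block's top face (lean on it with roughly 12 N for a moment; never press or knock the jig with more than 25 N), then draw the drift out and stand it back in its holder, fully home. Leave the oil bottle, the screwdriver and the plywood offcut alone.

Things in the scene. Friction and masses are not known exactly. Their poses are not given: they have to be found in the camera images.
- drift: the drift: loose stepped steel tool, 0.24 to 0.38 kg, 115 mm long, upright in the holder at the start. From the tip up: round shank 20.6 mm diameter, 42 mm long, tip chamfered 1.5 mm; collar 36 mm diameter, 8 mm thick (42 to 50 mm up); round dark handle 24 mm diameter (50 to 115 mm up). Origin: centre of the tip; z from tip to handle
- drift_tip (a point): the centre of the drift's tip face, 42 mm below the collar's underside
- drift_grip (a point): the point on the drift's axis 87 mm above its tip, inside the handle: a good place to grip
- holder: the drift's holder: fixed wooden block 80 x 80 x 50 mm high with a 24 mm hole straight down through its middle, mouth chamfered 2 mm. The drift stands in it with its collar resting on the top, its tip then 8 mm above the bench. Origin: centre of its underside, on the bench; z up
- jig: the drilling jig's fixed foot: steel plate 170 x 130 mm, two legs under the block's y ends, and between them a catch tray 160 (x) x 70 mm (y), its floor 7 mm and its walls' tops 24 mm above the origin. It stands on a plywood packing board of unknown thickness, 4 to 16 mm. Origin: centre of the steel plate's underside, straight below the bore; z up
- block: the jig's aluminium block, 80 (x) x 110 (y) x 40 mm high, underside 60 mm and top 100 mm above the jig's origin; a 4 mm high screw head at each corner. A 23 mm vertical bore goes right through its middle, mouth chamfered 2 mm. Rubber mounts let it sink straight down, 1 mm for each 40 N. Origin: centre of its underside; z up
- bore_mouth (a point): centre of the bore's mouth, in the block's top face. Sprung pads in the lowest 12 mm of the bore grip the dowel, so that it slides only under a push of roughly 4 to 18 N; they do not grip the drift's shank
- dowel: the worn dowel: a loose plain solid steel pin, 22 mm in diameter, 24 mm long, 70 g. It starts upright inside the bore, its top 10 to 14 mm below the block's top face. It comes free when its top passes the underside, 40 mm down. Origin: centre of its lower end; z along its axis, up at the start
- oil: bystander: a white oil bottle, 44 mm in diameter, 110 mm high; origin at the centre of its underside
- screwdriver: bystander: a screwdriver lying flat, 190 mm long, its origin under it, x from handle to blade
- offcut: bystander: a plywood offcut 120 x 60 x 18 mm lying flat; origin at the centre of its underside
Mind the look-alikes: they are no part of the job. There is more than one size of the holder; the one meant has the size given above.

How it is judged:
By the outcome, as a careful person would: the job done as asked, in the order asked, and still so for the second after the job is handed in, with the robot touching nothing.
It also fails if it takes over 67 s, if anything falls off the work surface, if the arm or the gripper's body presses on something with over 40 N, if the wrist force passes 120 N, or if a joint passes its speed limit or range.

## Working session

There is one attempt and no reset: what is moved stays moved. The work goes in short steps, Python scripts to look and compute and a shell command to move; the robot and the scene stay as the last step left them, time stands still between calls to the robot, and variables do not carry over. Pictures are saved under pics/ and viewed, at most 10 in all, crops included, and the job is handed in when it is done.

```bash
mkdir -p pics; cat > h.py <<'E'
import numpy as np,cv2
from cell import *
def grab(n,f):
    T=np.array(camera_info(n)["world_from_camera"]);K=np.array(camera_info(n)["intrinsics"])
    p,d=camera(n); cv2.imwrite(f"pics/{f}.png",p[:,:,::-1]); np.savez(f"pics/{f}.npz",p=p,d=d,T=T,K=K); return p,d,T,K
def cloud(d,T,K):
    v,u=np.mgrid[0:400,0:640]
    P=np.stack([(u-K[0,2])/K[0,0]*d,(v-K[1,2])/K[1,1]*d,d,np.ones_like(d)],-1)
    W=(P@T.T)[...,:3]; W[d==0]=np.nan; return W
E
python3 - <<'E'
from h import *
for n in("scene","side"):
    p,d,T,K=grab(n,n); print(n,T.round(2).tolist(),K.tolist())
s=read_state();print(s)
E
```

```text
scene [[-0.88, 0.4, -0.25, 873.68], [0.47, 0.73, -0.49, 462.58], [-0.01, -0.55, -0.83, 960.49], [0.0, 0.0, 0.0, 1.0]] [[425.90361465593725, 0.0, 318.57479161970014], [0.0, 425.90361465593725, 194.88572695235413], [0.0, 0.0, 1.0]]
side [[0.94, -0.28, 0.21, 389.81], [-0.34, -0.72, 0.61, -751.19], [-0.02, -0.64, -0.77, 968.56], [0.0, 0.0, 0.0, 1.0]] [[510.31349507011464, 0.0, 320.22996418845827], [0.0, 510.31349507011464, 204.38290917670466], [0.0, 0.0, 1.0]]
{'clock': 0.1, 'joints': array([-1.30861907e+00,  3.00386501e-01,  1.52149534e+00, -2.26145326e-05,
        1.32071769e+00, -6.65932179e-02]), 'qd': array([-2.59061699e-05, -6.43854286e-04, -1.60037719e-05, -3.45975491e-03,
       -1.42924758e-03, -9.52380654e-04]), 'effort': array([ 3.01022170e-03, -5.32645476e+01, -3.53283727e+01,  7.10361474e-02,
        2.34803266e-02, -8.75016326e-05]), 'eef_pos': array([ 177.5085758 , -520.28468701,  168.26902727]), 'eef_rot': array([-3.14058655e+00, -4.51448238e-05,  3.28776064e-01]), 'wrist_force': array([ 0.44343913,  0.31039261, -0.37904543]), 'moment': array([-0.01187347,  0.01429461, -0.00119008]), 'finger_force': 0.0, 'finger_gap': 93.92838865379719}
```

View pics/scene.png

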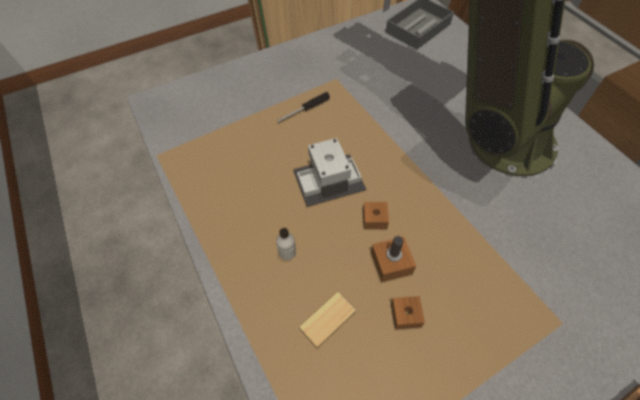

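View pics/side.png

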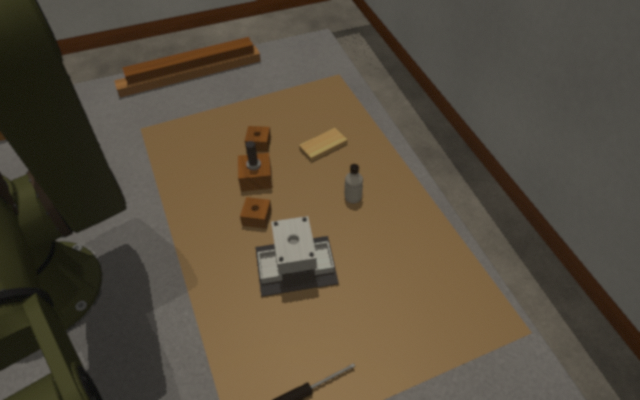

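The scene picture shows the drift at (397,243) in the large holder and the jig's bore at (328,157). In the side picture the drift is at (252,155) and the bore at (293,239). The smaller holders are look-alikes.

```bash
cat > m.py <<'E'
from h import *
for n,hd,bo in(("scene",(395,250),(328,160)),("side",(253,160),(293,240))):
    z=np.load(f"pics/{n}.npz");W=cloud(z["d"],z["T"],z["K"])
    for nm,c,r,zl in(("drift",hd,28,(90,140)),("holdertop",hd,34,(44,54)),("collar",hd,25,(55,61)),("block",bo,38,(95,122))):
        w=W[c[1]-r:c[1]+r,c[0]-r:c[0]+r].reshape(-1,3);w=w[np.isfinite(w[:,2])]
        w=w[(w[:,2]>zl[0])&(w[:,2]<zl[1])]
        if len(w)<5: print(n,nm,len(w));continue
        b=cv2.minAreaRect(w[:,:2].astype(np.float32)); print(n,nm,len(w),"med",np.median(w,0).round(1),"rect",np.round(b[0],1),np.round(b[1],1),round(b[2],1),"z95",np.percentile(w[:,2],[5,95]).round(1))
    u,v=bo
    K=z["K"];T=z["T"]
    g=cv2.cvtColor(z["p"],cv2.COLOR_RGB2GRAY)
    cv2.imwrite(f"pics/{n}_c.png",cv2.resize(z["p"][v-60:v+140,u-60:u+140,::-1],None,fx=3,fy=3))
    w=W[::,:,2]; print(n,"bench z",np.nanmedian(W[200:300,200:400,2]))
E
python3 m.py
```

```text
scene drift 154 med [527.2 158.3 121.5] rect [523.5 155.6] [22.7 22.1] 24.8 z95 [ 92.8 125.1]
scene holdertop 820 med [532.3 165.3  50.5] rect [522.6 154.6] [81.8 81.9] 76.4 z95 [47.4 53.2]
scene collar 77 med [530.8 161.1  58.4] rect [521.2 159.6] [29.6 83.2] 46.1 z95 [55.8 60.5]
scene block 1106 med [ 536.8 -131.5  104.4] rect [ 535.1 -136.6] [115.5  81. ] 80.3 z95 [ 99.8 107.6]
scene bench z 1.3049551200695078
side drift 151 med [523.2 145.5 114.6] rect [524.6 150.9] [23.3 23.9] 10.5 z95 [ 92.3 125.2]
side holdertop 593 med [520.9 139.4  50.6] rect [533.6 187.4] [159.   79.7] 75.7 z95 [46.5 53.2]
side collar 68 med [521.2 144.1  58.4] rect [525.2 142.5] [58.6 85.9] 57.7 z95 [55.5 60.4]
side block 1685 med [ 535.5 -144.1  104.5] rect [ 536.7 -138.2] [113.7  79.9] 79.9 z95 [100.4 107.8]
side bench z 1.971019517178263
```

```bash
python3 -m handwheel '0.7 0.75 0.1 0 0;0.7 0.75 0.1 0 0;0.7 0.75 0.1 0 0;0.7 0.75 0.1 0 0;0.7 0.75 0.1 0 0;0.7 0.75 0.1 0 0;0.7 0.75 0.1 0 0;0.7 0.75 0.1 0 0;0.7 0.75 0.1 0 0;0.7 0.75 0.1 0 0;0.7 0.75 0.1 0 0;0 0 0 0 0'
python3 - <<'E'
from h import *
p,d,T,K=grab("wrist","w1"); print(T.round(3).tolist(),K.tolist(),read_state()["eef_pos"],read_state()["wrist_force"])
E
```

```text
clock: 1.1
eef_pos: [488.8, -185.9, 213.0]
eef_rot: [-3.141, -0.001, 0.334]
wrist_force: [-0.8, -0.3, -0.1]
finger_gap: 94.1
finger_force: 0.0
[[0.328, -0.92, -0.215, 549.444], [-0.945, -0.319, -0.073, -165.188], [-0.001, 0.227, -0.974, 429.146], [0.0, 0.0, 0.0, 1.0]] [[309.70691628693146, 0.0, 318.56656542758947], [0.0, 309.70691628693146, 200.6111545160909], [0.0, 0.0, 1.0]] [ 487.12429261 -188.04725728  212.47852832] [ 0.62402459 -1.32907423 -0.86771756]
```

View pics/w1.png

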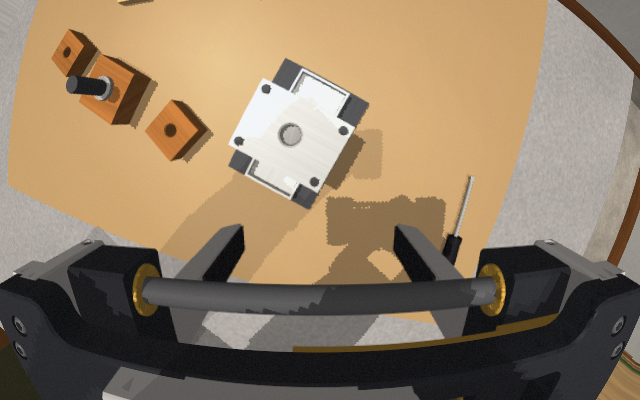

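The wrist view shows the bore at (290,134), the four screws around it, and the drift in the middle (large) holder at upper left (handle top about (73,85)).

```bash
cat >> h.py <<'E'
def fray(uv,T,K,z):
    uv=np.atleast_2d(np.array(uv,float)); q=(uv-K[:2,2])/K[0,0]; r=np.hypot(*q.T)[:,None]
    dc=np.c_[q/r*np.sin(r),np.cos(r)]; dw=dc@T[:3,:3].T; return T[:3,3]+dw*((z-T[2,3])/dw[:,2])[:,None]
def fcloud(d,T,K):
    v,u=np.mgrid[0:400,0:640]; q=np.stack([u-K[0,2],v-K[1,2]],-1)/K[0,0]; r=np.hypot(q[...,0],q[...,1])+1e-9
    P=np.stack([q[...,0]/r*np.tan(r)*d,q[...,1]/r*np.tan(r)*d,d,np.ones_like(d)],-1); W=(P@T.T)[...,:3]; W[d==0]=np.nan; return W
E
python3 - <<'E'
from h import *
z=np.load("pics/w1.npz");p,d,T,K=[z[k] for k in "pdTK"]
W=fcloud(d,T,K)
for n,u,v in(("blk",270,115),("blk",310,155),("dowel",290,134),("table",420,80)): print(n,np.nanmedian(W[v-4:v+5,u-4:u+5].reshape(-1,3),0).round(1))
zt=np.nanmedian(W[110:121,265:276,2])
s=fray([(266,89),(343,131),(314,182),(239,141)],T,K,zt+4); print("screws mean",s.mean(0).round(1)); print("bore",fray((290,134),T,K,zt))
m=W.reshape(-1,3);m=m[np.isfinite(m[:,2])]
b=m[(abs(m[:,2]-zt)<3)&(abs(m[:,0]-536)<80)&(abs(m[:,1]+137)<80)];print("block rect",cv2.minAreaRect(b[:,:2].astype(np.float32)),len(b))
h=m[(abs(m[:,2]-50)<3)&(abs(m[:,0]-523)<55)&(abs(m[:,1]-154)<55)];print("holder rect",cv2.minAreaRect(h[:,:2].astype(np.float32)),len(h))
h=m[(m[:,2]>80)&(abs(m[:,0]-523)<30)&(abs(m[:,1]-154)<30)];print("drift rect",cv2.minAreaRect(h[:,:2].astype(np.float32)),len(h))
c=p[70:200,220:375];g=cv2.GaussianBlur(cv2.cvtColor(c,cv2.COLOR_RGB2GRAY),(3,3),0)
print(cv2.HoughCircles(g,cv2.HOUGH_GRADIENT,1,20,param1=80,param2=15,minRadius=8,maxRadius=16))
print(read_state()["eef_pos"])
E
```

```text
blk [ 548.  -111.6  104.1]
blk [ 521.2 -165.   104.1]
dowel [ 535.  -137.    91.3]
table [ 6.677e+02 -2.754e+02  6.000e-01]
screws mean [ 534.3 -138.9  108.2]
bore [[ 535.49671571 -138.03276404  104.21149927]]
block rect ((534.5313720703125, -137.96331787109375), (111.48416137695312, 81.13665008544922), 79.94894409179688) 7171
holder rect ((521.8507690429688, 152.60769653320312), (82.51114654541016, 81.385009765625), 76.40493774414062) 1674
drift rect ((522.3641967773438, 151.7577362060547), (23.68649673461914, 23.299129486083984), 15.27912425994873) 523
[[[69.5 64.5 11.6]]]
[ 487.12429261 -188.04725728  212.47852832]
```

```bash
python3 -m handwheel '0.1 0.95 -0.1 0 0;0.1 0.95 -0.1 0 0;0.1 0.95 -0.1 0 0;0.1 0.95 -0.1 0 0;0.1 0.95 -0.1 0 0;0.1 0.95 -0.1 0 0;0.1 0.95 -0.1 0 0;0.1 0.95 -0.1 0 0;0.1 0.95 -0.1 0 0;0 0 0 0 0;0 0 0 0 0;0 0 0 0 0'
python3 - <<'E'
from h import *
p,d,T,K=grab("wrist","w2"); W=fcloud(d,T,K)
m=W.reshape(-1,3);m=m[np.isfinite(m[:,2])]
h=m[(m[:,2]>112)&(m[:,2]<135)&(abs(m[:,0]-523)<25)&(abs(m[:,1]-153)<25)];print("drift rect",cv2.minAreaRect(h[:,:2].astype(np.float32)),len(h),np.median(h[:,2]))
h=m[(abs(m[:,2]-50)<3)&(abs(m[:,0]-523)<55)&(abs(m[:,1]-154)<55)];print("holder rect",cv2.minAreaRect(h[:,:2].astype(np.float32)),len(h))
print(read_state()["eef_pos"],read_state()["eef_rot"])
E
```

```text
clock: 2.15
eef_pos: [521.5, 150.4, 176.5]
eef_rot: [3.141, 0.001, 0.328]
wrist_force: [-0.4, -0.2, 0.6]
finger_gap: 94.0
finger_force: 0.0
drift rect ((522.4702758789062, 153.22836303710938), (23.323204040527344, 23.77471923828125), 70.52220916748047) 571 122.9115864923292
holder rect ((522.240478515625, 153.35511779785156), (81.12335205078125, 81.2548599243164), 76.13542175292969) 3878
[521.61821658 150.00918994 176.72525711] [3.14138311e+00 2.80839561e-04 3.27439814e-01]
```

View pics/w2.png

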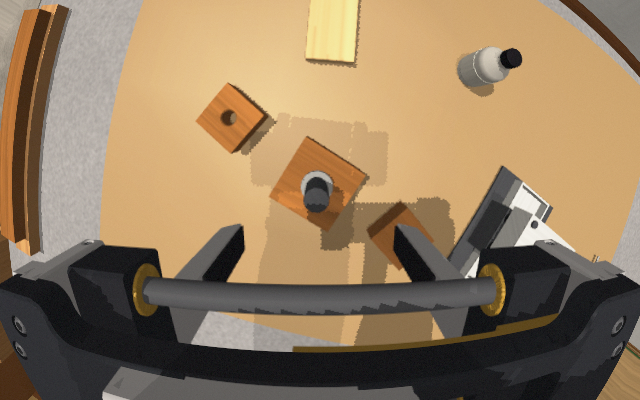

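The drift, handle top at (317,195), stands between the fingers' planes. I descend and grip.

```bash
python3 -m handwheel '0.02 0.08 -0.5 0 0;0 0 -0.8 0 0;0 0 -0.7 0 0;0 0 -0.5 0 0;0 0 0 0 0;0 0 0 0 1;0 0 0 0 1;0 0 0 0 1;0 0 0 0 1;0 0 0 0 1;0 0 0 0 1;0 0 0 0 1' 40
```

```text
clock: 3.2
eef_pos: [522.5, 154.7, 77.0]
eef_rot: [3.142, -0.0, 0.329]
wrist_force: [0.3, 0.9, -0.6]
finger_gap: 50.4
finger_force: 0.0
```

```bash
python3 -m handwheel '0 0 0 0 1;0 0 0 0 1;0 0 0 0 1;0 0 0 0 1;0 0 0 0 1;0 0 0 0 1;0 0 0 0 1;0 0 0 0 1;0 0 0 0 1' 40; python3 -c "
from h import *
print(read_state())"
```

```text
clock: 3.95
eef_pos: [522.4, 154.6, 76.7]
eef_rot: [3.141, 0.0, 0.329]
wrist_force: [0.5, -1.6, 1.2]
finger_gap: 22.7
finger_force: 40.0
{'clock': 3.95, 'joints': array([ 2.20556569e-01,  3.81730747e-01,  1.63735521e+00, -1.32969498e-04,
        1.12253867e+00,  1.46262219e+00]), 'qd': array([-4.35857701e-04,  2.73855875e-03, -1.99892860e-03,  7.26976586e-05,
        1.09390692e-03, -6.16806832e-04]), 'effort': array([ 7.80938510e-01, -5.46446514e+01, -3.20776176e+01,  4.03804248e-01,
       -2.55645026e-02, -8.65531638e-04]), 'eef_pos': array([522.40495505, 154.59609729,  76.71536854]), 'eef_rot': array([3.14147698e+00, 4.47229458e-05, 3.28788329e-01]), 'wrist_force': array([ 0.5021793 , -1.63094512,  1.1756212 ]), 'moment': array([-0.27475614, -0.13555578,  0.01438471]), 'finger_force': 39.99882638454437, 'finger_gap': 22.693323859151025}
```

```bash
python3 -m handwheel '0 0 0.3 0 1;0 0 0.6 0 1;0 0 0.8 0 1;0 0 0.8 0 1;0 0 0.4 0 1;0 0 0 0 1;0 0 0 0 1;0 0 0 0 1'
python3 - <<'E'
from h import *
for i in range(3): print(read_state()["eef_pos"],read_state()["wrist_force"])
p,d,T,K=grab("wrist","w3"); W=fcloud(d,T,K)
m=W.reshape(-1,3);m=m[np.isfinite(m[:,2])]
for a in((200,250),(170,200)):
  h=m[(m[:,2]>a[0])&(m[:,2]<a[1])&(abs(m[:,0]-522)<20)&(abs(m[:,1]-153)<20)]
  if len(h): print("drift rect",a,cv2.minAreaRect(h[:,:2].astype(np.float32)),len(h),np.percentile(h[:,2],[5,50,95]))
E
```

```text
clock: 4.62
eef_pos: [521.6, 154.6, 190.7]
eef_rot: [-3.141, 0.003, 0.329]
wrist_force: [-0.1, 0.2, -2.9]
finger_gap: 22.7
finger_force: 40.0
[521.60491856 154.55336431 190.73996121] [-0.09497719  0.21658383 -2.86820179]
[521.60491856 154.55336431 190.73996121] [-0.09497719  0.21658383 -2.86820179]
[521.60491856 154.55336431 190.73996121] [-0.09497719  0.21658383 -2.86820179]
drift rect (200, 250) ((523.6826782226562, 150.43104553222656), (23.55340576171875, 39.29261779785156), 29.5026912689209) 2108 [208.8253696  236.94764809 244.28652369]
drift rect (170, 200) ((525.1526489257812, 154.4803924560547), (27.699115753173828, 35.77381896972656), 14.312707901000977) 825 [171.01680482 172.61907647 196.01114193]
```

View pics/w3.png

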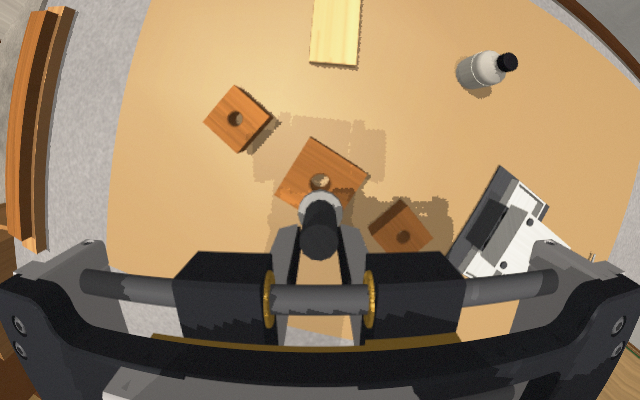

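The drift is held upright (handle at (320,230)) and clear of its holder. Next, over the bore.

```bash
python3 -m handwheel '0.04 -0.5 0 0 1;0.04 -0.91 0 0 1;0.04 -0.91 0 0 1;0.04 -0.91 0 0 1;0.04 -0.91 0 0 1;0.04 -0.91 0 0 1;0.04 -0.91 0 0 1;0.04 -0.91 0 0 1;0 -0.41 0 0 1;0 0 0 0 1;0 0 0 0 1;0 0 0 0 1'
python3 - <<'E'
from h import *
print(read_state()["eef_pos"],read_state()["wrist_force"])
for n in("scene","side"):
    p,d,T,K=grab(n,n+"4"); W=cloud(d,T,K); m=W.reshape(-1,3);m=m[np.isfinite(m[:,2])]
    u=(np.linalg.inv(T)@np.array([535,-138,120,1]))[:3]; u=(K@u/u[2])[:2].astype(int); print(n,u)
    cv2.imwrite(f"pics/{n}4c.png",cv2.resize(p[u[1]-50:u[1]+50,u[0]-65:u[0]+65,::-1],None,fx=6,fy=6,interpolation=cv2.INTER_CUBIC))
a=cv2.imread("pics/scene4c.png");b=cv2.imread("pics/side4c.png");cv2.imwrite("pics/both4.png",cv2.resize(np.hstack([a,b]),(800,308)))
p,d,T,K=grab("wrist","w4")
E
```

```text
clock: 5.67
eef_pos: [534.9, -135.7, 191.8]
eef_rot: [-3.14, 0.001, 0.329]
wrist_force: [0.4, 0.3, -2.8]
finger_gap: 22.4
finger_force: 40.0
[ 534.90508455 -135.70327884  191.76478588] [ 0.35940866  0.2612358  -2.83778992]
scene [328 152]
side [291 234]
```

View pics/both4.png

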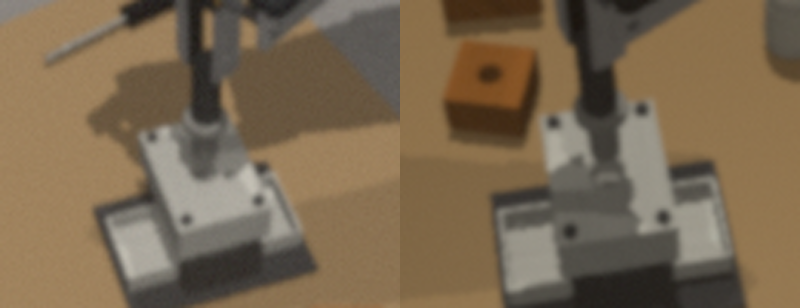

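The drift tip hangs over the bore between the screws in both views. I lower it gently into the mouth.

```bash
python3 -m handwheel '0 -0.02 -0.2 0 1;0 0 -0.2 0 1;0 0 -0.05 0 1;0 0 -0.03 0 1;0 0 -0.03 0 1;0 0 0 0 1;0 0 0 0 1;0 0 0 0 1'; python3 -c "
from h import *
print(read_state())"
```

```text
clock: 6.48
eef_pos: [535.3, -137.4, 172.6]
eef_rot: [3.141, -0.0, 0.329]
wrist_force: [0.6, 0.7, -4.0]
finger_gap: 22.3
finger_force: 40.0
{'clock': 6.4833, 'joints': array([-3.17465069e-01,  3.02509958e-01,  1.50856278e+00, -2.81653515e-07,
        1.33011326e+00,  9.24512620e-01]), 'qd': array([-7.49434537e-04, -1.69160410e-03,  1.76007107e-04,  1.11748379e-03,
        7.80934901e-04,  5.53610692e-05]), 'effort': array([ 1.39687673e-02, -5.50978875e+01, -3.67315435e+01,  5.54971327e-02,
       -5.55067090e-02,  3.16265632e-04]), 'eef_pos': array([ 535.28351566, -137.35760603,  172.58573526]), 'eef_rot': array([ 3.14134754e+00, -3.24480014e-04,  3.28818744e-01]), 'wrist_force': array([ 0.60372548,  0.69312027, -3.96416183]), 'moment': array([ 0.02021488,  0.03419852, -0.01740796]), 'finger_force': 39.976404905319214, 'finger_gap': 22.310173800627627}
```

```bash
python3 -m handwheel '0 0 -0.04 0 1;0 0 -0.04 0 1;0 0 0 0 1;0 0 0 0 1'; python3 -m handwheel '0 0 -0.04 0 1;0 0 0 0 1;0 0 0 0 1'
```

```text
clock: 6.82
eef_pos: [535.1, -137.3, 169.0]
eef_rot: [-3.141, 0.0, 0.329]
wrist_force: [0.5, 0.5, -3.2]
finger_gap: 22.6
finger_force: 40.0
clock: 7.07
eef_pos: [535.2, -137.3, 167.5]
eef_rot: [-3.142, 0.0, 0.329]
wrist_force: [-0.0, -0.2, -3.3]
finger_gap: 22.7
finger_force: 40.0
```

```bash
python3 -m handwheel '0 0 -0.04 0 1;0 0 -0.04 0 1;0 0 -0.03 0 1;0 0 -0.03 0 1;0 0 0 0 1'; python3 -m handwheel '0 0 -0.03 0 1;0 0 -0.03 0 1;0 0 0 0 1';python3 -m handwheel '0 0 -0.03 0 1;0 0 -0.03 0 1;0 0 0 0 1'
```

```text
clock: 7.48
eef_pos: [535.1, -137.3, 161.6]
eef_rot: [-3.141, 0.0, 0.329]
wrist_force: [0.2, 0.1, -2.9]
finger_gap: 22.8
finger_force: 40.0
clock: 7.73
eef_pos: [535.3, -137.3, 159.6]
eef_rot: [3.141, -0.0, 0.329]
wrist_force: [0.3, -0.4, -2.7]
finger_gap: 23.1
finger_force: 40.0
clock: 7.98
eef_pos: [536.2, -137.5, 158.9]
eef_rot: [3.14, -0.003, 0.329]
wrist_force: [0.1, 0.4, 10.2]
finger_gap: 22.6
finger_force: 40.0
```

```bash
python3 -m handwheel '0 0 -0.02 0 1;0 0 0 0 1'; python3 -m handwheel '0 0 -0.02 0 1;0 0 0 0 1';python3 -m handwheel '0 0 -0.02 0 1;0 0 -0.02 0 1;0 0 0 0 1'
```

```text
clock: 8.15
eef_pos: [536.4, -137.6, 158.5]
eef_rot: [3.139, -0.004, 0.329]
wrist_force: [-0.6, 1.1, 13.0]
finger_gap: 22.7
finger_force: 40.0
clock: 8.32
eef_pos: [536.4, -137.6, 157.7]
eef_rot: [3.139, -0.004, 0.329]
wrist_force: [0.1, 0.2, 12.7]
finger_gap: 22.6
finger_force: 40.0
clock: 8.57
eef_pos: [536.4, -137.5, 156.2]
eef_rot: [3.139, -0.004, 0.329]
wrist_force: [-0.2, 1.0, 13.7]
finger_gap: 22.7
finger_force: 40.0
```

```bash
python3 -m handwheel '0 0 -0.03 0 1;0 0 -0.03 0 1;0 0 -0.03 0 1;0 0 -0.03 0 1;0 0 0 0 1'; python3 -m handwheel '0 0 -0.03 0 1;0 0 -0.03 0 1;0 0 -0.03 0 1;0 0 -0.03 0 1;0 0 -0.03 0 1;0 0 -0.03 0 1;0 0 0 0 1'; python3 -m handwheel '0 0 -0.03 0 1;0 0 -0.03 0 1;0 0 -0.03 0 1;0 0 -0.03 0 1;0 0 0 0 1'
```

```text
clock: 8.98
eef_pos: [536.4, -137.5, 151.3]
eef_rot: [3.139, -0.004, 0.329]
wrist_force: [-0.2, 0.9, 12.7]
finger_gap: 23.0
finger_force: 40.0
clock: 9.57
eef_pos: [536.5, -137.5, 144.2]
eef_rot: [3.139, -0.004, 0.329]
wrist_force: [-0.6, 1.7, 13.6]
finger_gap: 23.0
finger_force: 40.0
clock: 9.98
eef_pos: [536.4, -137.4, 139.1]
eef_rot: [3.139, -0.004, 0.329]
wrist_force: [-0.2, 1.2, 10.0]
finger_gap: 22.4
finger_force: 40.0
```

```bash
python3 -m handwheel '0 0 -0.03 0 1;0 0 -0.03 0 1;0 0 0 0 1'; python3 -m handwheel '0 0 -0.03 0 1;0 0 0 0 1'; python3 -m handwheel '0 0 -0.03 0 1;0 0 0 0 1'; python3 -m handwheel '0 0 -0.02 0 1;0 0 0 0 1;0 0 0 0 1'
```

```text
clock: 10.23
eef_pos: [535.6, -137.3, 135.4]
eef_rot: [3.141, -0.001, 0.329]
wrist_force: [-0.5, 1.6, -0.9]
finger_gap: 22.7
finger_force: 40.0
clock: 10.4
eef_pos: [534.9, -137.3, 133.0]
eef_rot: [-3.141, 0.001, 0.329]
wrist_force: [-0.1, 1.0, -2.2]
finger_gap: 22.6
finger_force: 40.0
clock: 10.57
eef_pos: [534.9, -137.3, 131.8]
eef_rot: [-3.141, 0.001, 0.329]
wrist_force: [-0.6, 0.3, -3.4]
finger_gap: 22.5
finger_force: 40.0
clock: 10.82
eef_pos: [535.1, -137.3, 131.4]
eef_rot: [-3.141, 0.0, 0.329]
wrist_force: [-0.2, 0.6, -4.4]
finger_gap: 22.7
finger_force: 40.0
```

```bash
python3 -m handwheel '0 0 -0.02 0 1;0 0 0 0 1;0 0 0 0 1'; python3 -m handwheel '0 0 -0.02 0 1;0 0 0 0 1;0 0 0 0 1'
```

```text
clock: 11.07
eef_pos: [535.3, -137.3, 130.8]
eef_rot: [3.141, -0.0, 0.329]
wrist_force: [0.2, 0.8, -1.1]
finger_gap: 22.5
finger_force: 40.0
clock: 11.32
eef_pos: [535.6, -137.4, 130.5]
eef_rot: [3.141, -0.001, 0.329]
wrist_force: [0.3, 1.3, 5.0]
finger_gap: 22.8
finger_force: 40.0
```

```bash
python3 -m handwheel '0 0 -0.015 0 1;0 0 0 0 1;0 0 0 0 1;0 0 0 0 1'; python3 -m handwheel '0 0 0 0 1;0 0 0 0 1;0 0 0 0 1'
```

```text
clock: 11.65
eef_pos: [535.8, -137.5, 130.3]
eef_rot: [3.14, -0.002, 0.329]
wrist_force: [-0.4, 0.9, 8.1]
finger_gap: 22.6
finger_force: 40.0
clock: 11.9
eef_pos: [535.8, -137.5, 130.4]
eef_rot: [3.14, -0.002, 0.329]
wrist_force: [0.7, 1.1, 8.0]
finger_gap: 22.8
finger_force: 40.0
```

```bash
python3 -m handwheel '0 0 -0.007 0 1;0 0 0 0 1;0 0 0 0 1;0 0 0 0 1;0 0 0 0 1;0 0 0 0 1;0 0 0 0 1;0 0 0 0 1'
python3 - <<'E'
from h import *
out=[]
for n in("scene","side"):
    p,d,T,K=grab(n,n+"5")
    u=(np.linalg.inv(T)@np.array([535,-138,90,1]))[:3]; u=(K@u/u[2])[:2].astype(int)
    out.append(cv2.resize(p[u[1]-40:u[1]+60,u[0]-65:u[0]+65,::-1],(400,308),interpolation=cv2.INTER_CUBIC))
cv2.imwrite("pics/both5.png",np.hstack(out))
print(read_state()["wrist_force"])
E
```

```text
clock: 12.57
eef_pos: [535.9, -137.5, 130.3]
eef_rot: [3.14, -0.002, 0.329]
wrist_force: [0.5, 1.0, 9.2]
finger_gap: 22.9
finger_force: 40.0
[-0.77436762  0.11147342  9.42937189]
```

View pics/both5.png

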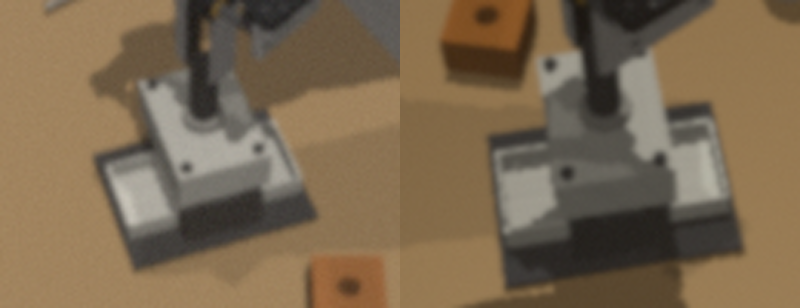

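The collar sits flat on the block in both views, and the dowel is hidden beneath it. I draw the drift out and look down the bore.

```bash
python3 -m handwheel '0 0 0.05 0 1;0 0 0.1 0 1;0 0 0.2 0 1;0 0 0.3 0 1;0 0 0.3 0 1;0 0 0.3 0 1;0 0 0.3 0 1;0 0 0.15 0 1;0 0 0 0 1;0 0 0 0 1'
```

```text
clock: 13.5
eef_pos: [535.1, -137.3, 196.8]
eef_rot: [-3.141, 0.0, 0.329]
wrist_force: [0.7, 0.1, -3.6]
finger_gap: 22.6
finger_force: 40.0
```

```bash
python3 -m handwheel '-0.5 -0.2 0 0 1;-0.6 -0.2 0 0 1;-0.5 -0.2 0 0 1;0 0 0 0 1;0 0 0 0 1;0 0 0 0 1'
python3 - <<'E'
from h import *
p,d,T,K=grab("wrist","w6"); W=fcloud(d,T,K)
m=np.nan_to_num(np.hypot(W[...,0]-535.3,W[...,1]+137.9),nan=999)
print(T[:3,3],read_state()["eef_pos"])
q=(m<9)
print(np.percentile(W[q][:,2],[5,25,50,75,95]).round(1),q.sum())
v,u=np.argwhere((m<40)&(abs(W[...,2]-104)<4)).mean(0).astype(int);print(u,v)
cv2.imwrite("pics/w6c.png",cv2.resize(p[max(v-60,0):v+60,u-80:u+80,::-1],None,fx=5,fy=5,interpolation=cv2.INTER_CUBIC))
E
```

```text
clock: 14.0
eef_pos: [471.3, -161.3, 196.7]
eef_rot: [-3.141, 0.0, 0.329]
wrist_force: [1.1, -0.3, -3.3]
finger_gap: 22.6
finger_force: 40.0
[ 532.29060663 -140.72441874  412.75690738] [ 471.50689745 -161.13267372  196.66492605]
[34.  34.7 35.2 35.8 36.6] 171
317 125
```

View pics/w6c.png

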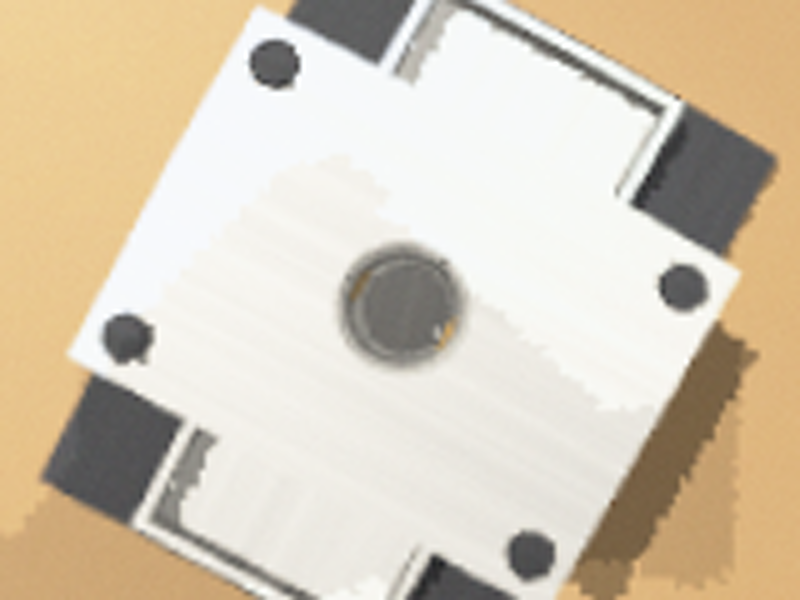

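Through the bore the dowel is seen standing in the tray (its top measures z 35 mm, as expected). I return to the holder.

```bash
python3 -m handwheel '0.14 0.6 0 0 1;0.14 0.92 0 0 1;0.14 0.92 0 0 1;0.14 0.92 0 0 1;0.14 0.92 0 0 1;0.14 0.92 0 0 1;0.14 0.92 0 0 1;0.14 0.92 0 0 1;0.15 0.84 0 0 1;0 0 0 0 1;0 0 0 0 1;0 0 0 0 1'
```

```text
clock: 15.05
eef_pos: [521.9, 153.9, 196.5]
eef_rot: [3.142, 0.001, 0.33]
wrist_force: [-0.0, 0.4, -3.0]
finger_gap: 22.5
finger_force: 40.0
```

```bash
python3 -m handwheel '0 0 -0.4 0 1;0 0 -0.6 0 1;0 0 -0.5 0 1;0 0 -0.3 0 1;0 0 -0.05 0 1;0 0 -0.05 0 1;0 0 -0.05 0 1;0 0 0 0 1;0 0 0 0 1'; python3 -m handwheel '0 0 -0.04 0 1;0 0 -0.04 0 1;0 0 -0.04 0 1;0 0 0 0 1'
```

```text
clock: 15.8
eef_pos: [522.4, 153.8, 119.8]
eef_rot: [3.141, -0.001, 0.329]
wrist_force: [0.0, 0.4, -4.1]
finger_gap: 22.8
finger_force: 40.0
clock: 16.13
eef_pos: [521.9, 153.9, 114.0]
eef_rot: [-3.142, 0.0, 0.329]
wrist_force: [0.6, 0.4, -3.1]
finger_gap: 22.7
finger_force: 40.0
```

```bash
python3 -m handwheel '0 0 -0.1 0 1;0 0 -0.2 0 1;0 0 -0.2 0 1;0 0 -0.2 0 1;0 0 -0.1 0 1;0 0 -0.05 0 1;0 0 0 0 1;0 0 0 0 1'; python3 -m handwheel '0 0 -0.04 0 1;0 0 -0.03 0 1;0 0 0 0 1;0 0 0 0 1'
```

```text
clock: 16.8
eef_pos: [522.1, 153.9, 80.3]
eef_rot: [-3.142, -0.0, 0.329]
wrist_force: [-0.1, 1.5, -3.3]
finger_gap: 22.9
finger_force: 40.0
clock: 17.13
eef_pos: [522.0, 153.9, 77.5]
eef_rot: [3.142, -0.0, 0.329]
wrist_force: [0.1, 0.9, -2.7]
finger_gap: 22.8
finger_force: 40.0
```

```bash
python3 -m handwheel '0 0 -0.02 0 1;0 0 -0.01 0 1;0 0 0 0 1;0 0 0 0 1'; python3 -m handwheel '0 0 -0.01 0 1;0 0 0 0 1;0 0 0 0 1'
```

```text
clock: 17.47
eef_pos: [522.3, 153.9, 76.7]
eef_rot: [3.141, -0.001, 0.329]
wrist_force: [0.5, 0.1, 1.8]
finger_gap: 22.7
finger_force: 40.0
clock: 17.72
eef_pos: [522.6, 153.9, 76.6]
eef_rot: [3.141, -0.002, 0.329]
wrist_force: [0.6, 0.1, 6.1]
finger_gap: 22.7
finger_force: 40.0
```

```bash
python3 -m handwheel '0 0 0.01 0 1;0 0 0 0 0;0 0 0 0 0;0 0 0 0 0;0 0 0 0 0;0 0 0 0 0;0 0 0 0 0;0 0 0 0 0;0 0 0 0 0'; python3 -m handwheel '0 0 0.4 0 0;0 0 0.8 0 0;0 0 0.8 0 0;0 0 0.6 0 0;0 0 0 0 0;0 0 0 0 0;0 0 0 0 0;0 0 0 0 0'
python3 - <<'E'
from h import *
p,d,T,K=grab("wrist","w7"); W=fcloud(d,T,K)
m=W.reshape(-1,3);m=m[np.isfinite(m[:,2])]
h=m[(m[:,2]>112)&(m[:,2]<140)&(abs(m[:,0]-523)<25)&(abs(m[:,1]-153)<25)];print("drift",cv2.minAreaRect(h[:,:2].astype(np.float32)),len(h),np.median(h[:,2]))
E
```

```text
clock: 18.47
eef_pos: [522.0, 153.9, 76.2]
eef_rot: [3.142, 0.0, 0.329]
wrist_force: [0.9, -1.0, 0.6]
finger_gap: 72.2
finger_force: 0.0
clock: 19.13
eef_pos: [521.4, 153.7, 178.9]
eef_rot: [-3.141, 0.002, 0.329]
wrist_force: [0.4, 0.7, -0.9]
finger_gap: 93.9
finger_force: 0.0
drift ((522.611083984375, 153.6638946533203), (23.32236671447754, 21.960315704345703), 18.82645034790039) 540 122.9539645251115
```

View pics/w7.png

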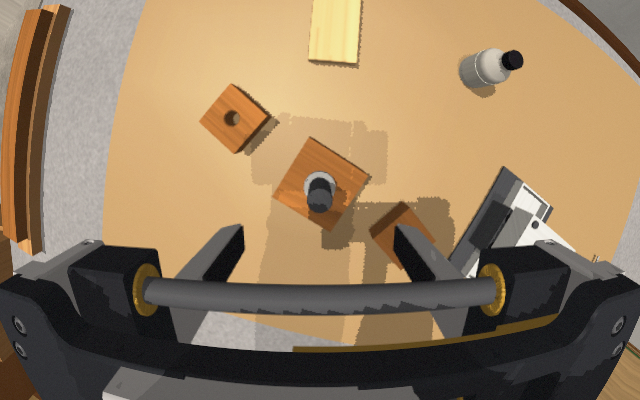

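The drift stands fully home in its holder at (319,190), with its top at 123 mm as at the start. The gripper is clear of it.

```bash
python3 -c "
from cell import sign_off
print(sign_off())"
```

```text
the job is handed in; nothing more can be done
None
```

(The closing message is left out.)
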